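# Clip the saddle clamp over the drone boom

### The arm

A 6-joint arm with a two-finger parallel gripper is mounted at the origin on the work surface. World frame = base frame: x ahead of the robot, y to its left, z up, the work surface at z = 0. Lengths are in m, angles in degrees, forces in N, time in s.
With the tool pointing down it reaches from about 0.275 to 0.85 m from the base axis. Payload 5.2 kg.
Tool frame: the origin (TCP) lies at the very end of the fingers, on their centre line; the grasp point (between the pads) lies 19 mm behind it; z points along the fingers, y is the line along which they close (so a half turn about z gives the same grasp; the last joint's range is limited). The gripper opens to 85 mm and grips with 20 to 120 N. Pads are 22 mm wide; open, the fingers measure 114 mm over their backs; the gripper's body (76 mm by 85 mm) begins 54 mm behind the grasp point. The pads swing forward as they close: fully open they stand 13 mm farther back than shut.
Start: joints at [-75.103, 14.817, 87.949, -0, 77.235, -11.62], TCP at [0.246, -0.492, 0.231] pointing down, gripper open.
Joint ranges: [-179.93, 179.93], [-52.35, 119.4], [10.71, 147.94], [-69.91, 249.91], [12.55, 155.21], [-178.61, 178.61]. Speed limits (degrees/s): [147.25, 147.25, 180, 180, 180, 180].

### API

Orientations are given as [roll, pitch, yaw] about the fixed x, y, z axes, in that order (R = Rz(yaw) Ry(pitch) Rx(roll)).
In Python, from rig import * gives the robot as it stands.
- The arm moves only by the tool servo_tool, never from a script. Its argument "motion" is one flat list of numbers, 7 for each row, row after row: the opening, from 0 (shut) to 1 (fully open), then the shift along the world's x, y, z scaled (see below), then the turn, a rotation vector about the world's x, y, z scaled (see below). In form: [claw, x, y, z, rx, ry, rz, claw, x, y, z, rx, ry, rz, ...]. A call has 1 to 8 rows; each row is the pose to reach, as a shift and turn from the pose commanded when the call began, turning the shorter way round; what a row does not reach only later rows make up. The controller multiplies each number of a shift by 0.12 m and each number of a turn by 360 degrees. A row lasts 1/12 s, in which the tool goes at most 41.7 mm and 7.16 degrees, less where a joint would pass 70% of its speed; a pose out of reach is approached as far as the arm can. A call with a number of a shift or a turn outside -1 to 1 is refused whole. A call with a gripper value outside its range is refused whole. The fingers move at their own pace and stop on an object; the grip force is fixed at half the most. Time passes only in rows, so rows that repeat a pose let the fingers close. It gives the time, the measured TCP pose, the force, the opening and the grip force at its end, in the units of the state.
- get_state(): the state, without advancing time (a new reading comes with each control period).
- grab_frame(name): name is "side" or "top"; returns a dict with "image" (480x640x3 uint8, red, green, blue), "range_z" (480x640 float32, m along the optical axis (not along the pixel's ray), 0 where there is no reading), "vfov" (degrees; the focal length in pixels is half the picture's height over the tangent of half this angle, whatever the lens; pixels are square), "cx", "cy" (the principal point, pixels), "R" (3x3) and "t" (3): a world point X has camera coordinates R X + t. Camera axes: x right, y down, z forward; pixel columns grow to the right and rows downward; lengths in m; the calibration is good to about 2 mm. A picture is of the moment at which its call begins.
- close_job(): hands the job in; it is judged then, once.
The state is a dict: "time_s": time; "joints": joint angles; "joint_velocities": joint speeds; "effort": joint torques, N m; "tool_pos": TCP position; "tcp_rot": TCP orientation; "wrist_force": force on the tool from outside, world axes, zero at the start; "wrist_torque": the same for the moment, N m; "finger_gap": opening from 0.0 (shut) to 1.0 (fully open); "finger_force": force on a finger pad.
Only numpy, scipy, OpenCV 4.12 (cv2) and the standard library are available. Lean on these libraries where they do the work, as an engineer would, in place of code of your own. Each camera call takes 0.05 s, during which the arm holds its last target. There are 200 camera calls.

### The job

Fix the drone boom to its repair jig with the orange U-shaped clamp. The clamp's rack leaves room only for a grip on the clamp's flat faces, while the jig leaves room only for a grip on its two ends, so first stand it in the two slots of the wooden block, let go, and take it again turned a quarter turn. Then pass both legs over the boom and through the two holes of the bracket at once and press it fully home, until both red sprung catches have snapped into the legs; let go and leave all the other things on the bench where they are.

Things in the scene. Friction and masses are not known exactly. Their poses are not given: they have to be found in the camera images.
- clamp_center (a point): Centre of the loose orange U clamp, half-way up. z points up from legs to bridge, legs at +y and -y, x its thickness; half a turn about z makes no difference. 44 mm wide (y), 14 thick (x), 60 high, about 45 g. The bridge is the top 10 mm. It starts standing in the blue rack, its tips 6 mm above the bench.
- clamp: The same clamp; origin midway between its leg tips, 30 mm below the centre. Each leg is 8 mm (y) by 14 mm (x), inner face 14 mm and outer face 22 mm from the middle; the last 7.5 mm taper to 3 by 10 mm. Each outer face has a notch 3 mm deep, 10 to 16 mm above the tip, for the catch.
- rack: Fixed blue rack, origin at the centre of its underside, 40 mm (x) by 72 mm (y), block 28 mm high with two leg slots 22 mm deep. Walls 68 mm high stand 7 mm from the clamp's ends, so grip the bridge across its 14 mm thickness (along x) and lift it straight up by 25 mm or more.
- park_seat (a point): Where the clamp's centre is when it stands in the fixed wooden block: 36 mm above the bench. Block 40 mm (x) by 72 mm (y), 28 mm high, two upright slots at y = +18 and -18 mm, each 19 mm (x) by 13 mm (y), 22 mm deep: 2.5 mm of room round each leg. Nothing stands above the block.
- jig_seat (a point): Where the clamp's centre is when fully home: 38 mm above the bench. x runs along the boom to the motor, y across it, z up; legs go at +y and -y into holes 18 mm (x) by 11 mm (y) at y = +18 and -18 mm (2 and 1.5 mm of room round a leg). Tips enter with the centre 28 mm above this point; here the bridge rests on the boom.
- jig: Fixed jig, same axes, origin on the bench under the seat. Base 160 by 116 mm; bracket block 44 (x) by 80 (y) mm, top at 36 mm; black boom 22 mm thick, top at 58 mm. Hinge block (24 mm wide, 76 high) and motor (28 mm wide, 90 high) stand 8 mm off the clamp's flat faces: grip its ends (along y, 44 mm). Pressing past the catches takes about 10 N in all, in the last 12 mm.
- catch_left (a joint): Red sprung catch in the +y side of the bracket: 0 m = sprung out into the hole (also when snapped into the clamp's notch), about 0.0025 m = pushed aside by the leg.
- catch_right (a joint): The same on the -y side.
- powerbank: Bystander: loose black power bank, 150 by 70 by 22 mm; origin at the centre of its underside.
- bitcase: Bystander: loose grey bit case, 80 by 170 by 22 mm; origin at the centre of its underside.
- battery: Bystander: loose yellow and black battery pack, 75 by 36 by 30 mm; origin at the centre of its underside.
- motor: Bystander: loose spare motor, 28 mm across, 38 mm high with its shaft; origin at the centre of its underside.
- spare: Bystander: grey clamp of the same shape, lying flat, 14 mm high, not to be used; origin midway between its leg tips, its z axis along its legs.
Mind the look-alikes: they are no part of the job. Of the things like the clamp, leave any that is turquoise; of the rest the smaller one is meant. Leave any turquoise look-alike of the jig alone.

How it is judged:
By the outcome, as a careful person would: the job done as asked, in the order asked, and still so for the second after the job is handed in, with the robot touching nothing.
It also fails if it takes over 69 s, if anything falls off the work surface, if the arm or the gripper's body presses on something with over 40 N, if the wrist force passes 120 N, or if a joint passes its speed limit or range.

## Working session

There is one attempt and no reset: what is moved stays moved. The work goes in short steps, Python scripts to look and compute and a tool call to move; the robot and the scene stay as the last step left them, time stands still between calls to the robot, and variables do not carry over. Pictures are saved under pics/ and viewed, at most 12 in all, crops included, and the job is handed in when it is done.

Besides the shell and the picture viewer there is one more tool, called after ">>>" as name(argument=value, ...) on one line, values as JSON. servo_tool: Moves the arm, as the interface text tells. Its arguments: {"type":"object","properties":{"motion":{"type":"array","items":{"type":"number","minimum":-1,"maximum":1}}},"required":["motion"]}

```bash
mkdir -p pics; cat > h.py <<'E'
from rig import *
import numpy as np, cv2
def grab(n,save=None):
    f=grab_frame(n)
    np.savez('/tmp/%s.npz'%(save or n),**{k:np.array(v) for k,v in f.items()})
    if save: cv2.imwrite('pics/%s.png'%save,f['image'][:,:,::-1])
    return f
def load(n): return dict(np.load('/tmp/%s.npz'%n))
def foc(f): return 240/np.tan(np.radians(f['vfov'])/2)
def ray(f,u,v,z):
    F=foc(f); d=f['R'].T@np.array([(u-f['cx'])/F,(v-f['cy'])/F,1]); c=-f['R'].T@f['t']
    return c+d*(z-c[2])/d[2]
def cloud(f):
    F=foc(f); v,u=np.mgrid[:480,:640]; r=f['range_z']
    P=np.stack([(u-f['cx'])/F*r,(v-f['cy'])/F*r,r],-1)-f['t']
    return P@f['R']
def pix(f,X):
    p=f['R']@np.array(X)+f['t']; F=foc(f); return p[:2]/p[2]*F+[f['cx'],f['cy']]
E
python3 - <<'E'
from h import *
for n in('top','side'):
    f=grab(n,n+'0'); print(n,f['vfov'],f['cx'],f['cy'],(-f['R'].T@f['t']).round(3),f['R'].round(3).tolist())
print(get_state())
E
```

```text
top 49.09412126696478 323.87226603058815 237.18609707824203 [0.406 0.011 1.163] [[-0.004, -1.0, -0.001], [-0.987, 0.004, -0.158], [0.158, 0.0, -0.987]]
side 51.57083795040909 316.1326574596523 240.14543211728437 [0.338 0.613 0.868] [[-0.945, -0.327, -0.002], [-0.256, 0.741, -0.621], [0.204, -0.586, -0.784]]
{'time_s': 0.1, 'joints': array([-7.51039098e+01,  1.48561729e+01,  8.80047872e+01, -1.44091214e-03,
        7.72351263e+01, -1.16192839e+01]), 'joint_velocities': array([ 0.00908088, -0.03651726, -0.06727431,  0.07248514, -0.06364615,
       -0.02043187]), 'effort': array([ 1.29852870e-03, -4.46971965e+01, -2.91246271e+01, -2.15149744e-04,
        6.22685693e-03,  4.81330943e-06]), 'tool_pos': array([ 0.24543129, -0.49166948,  0.23054774]), 'tcp_rot': array([-1.79905600e+02, -1.79765506e-02,  2.65156789e+01]), 'wrist_force': array([-0.12877071, -0.49488367,  0.15687269]), 'wrist_torque': array([ 0.04580158, -0.01816144, -0.07551057]), 'finger_force': 0.0, 'finger_gap': 1.0007991356106134}
```

View pics/top0.png

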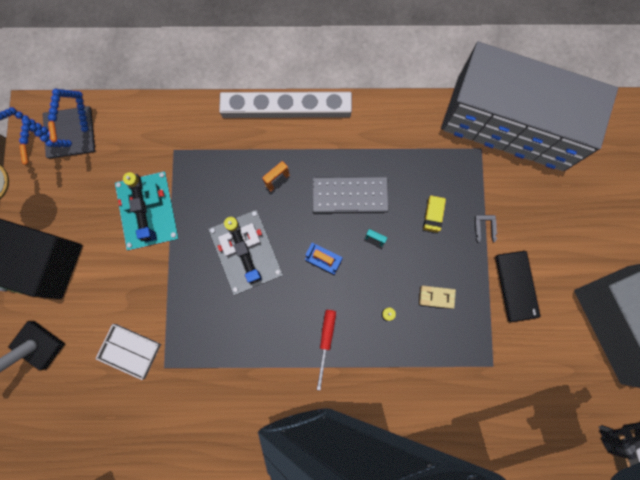

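View pics/side0.png

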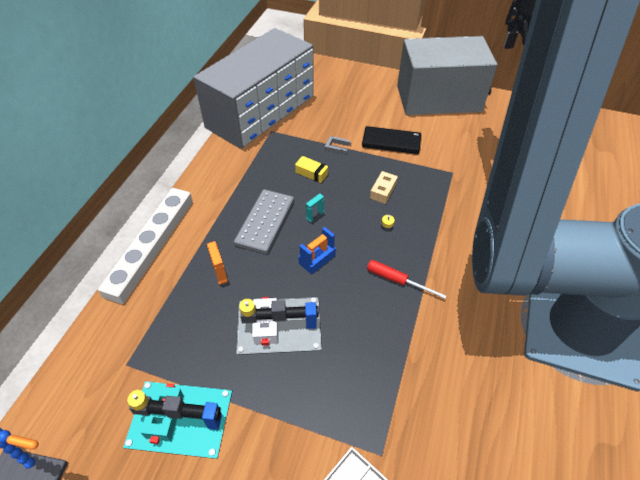

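Top view: the orange candidates are the clamp in the blue rack at (324,257) and a standing one at (276,176). A turquoise one is at (376,238). The wooden block is at (438,297). The grey jig is at (245,252) and the turquoise jig at (145,210). The one in the rack fits, and I'll confirm it in a crop along with its size.

```bash
cat > m.py <<'E'
from h import *
def mask(f,name):
    h=cv2.cvtColor(f['image'],cv2.COLOR_RGB2HSV); H,S,V=h[...,0].astype(int),h[...,1],h[...,2]
    return {'orange':(H>=8)&(H<=17)&(S>170)&(V>110),'blue':(H>105)&(H<125)&(S>130)&(V>60),
     'wood':(H>=15)&(H<=27)&(S>50)&(S<150)&(V>150),'yellow':(H>=26)&(H<=33)&(S>150),'red':((H<6)|(H>174))&(S>150)&(V>90)}[name]
def rect(p):
    (c,s,a)=cv2.minAreaRect((p*1000).astype(np.float32)); 
    return np.round(c,1),np.round(s,1),round(a,1)
E
python3 - <<'E'
from m import *
for n in('top0','side0'):
    f=load(n); P=cloud(f)
    for c in('orange','blue','wood','red','yellow'):
        m=mask(f,c); k,l,st,ce=cv2.connectedComponentsWithStats(m.astype(np.uint8))
        for i in range(1,k):
            if st[i,4]<25: continue
            q=P[(l==i)&(f['range_z']>0)]
            if len(q)<20 or np.hypot(*q.mean(0)[:2])>1: continue
            z=np.percentile(q[:,2],95); t=q[q[:,2]>z-.006]
            print(n,c,ce[i].round(),st[i,4],'ztop',z.round(4),'top c,size,ang',*rect(t[:,:2]))
a=load('top0')['image'];b=load('side0')['image']
def crop(i,u,v,w,h,s): return cv2.resize(i[v:v+h,u:u+w],None,fx=s,fy=s,interpolation=cv2.INTER_CUBIC)
A=crop(a,200,150,200,150,2); A=cv2.resize(A,(400,300)); B=crop(a,400,255,80,60,5); C=crop(b,190,220,160,120,2.5); D=crop(b,340,160,80,60,5)
M=np.vstack([np.hstack([A,B]),np.hstack([C,D])]); cv2.imwrite('pics/crop1.png',M[:,:,::-1])
E
```

```text
top0 orange [ 52. 131.] 86 ztop 0.1766 top c,size,ang [780.8 547.1] [33.8  9. ] 14.7
top0 orange [ 23. 154.] 118 ztop 0.1562 top c,size,ang [738.9 612.3] [37.5 10.8] 10.9
top0 orange [274. 173.] 113 ztop 0.0824 top c,size,ang [719.6 117. ] [16.3 55.5] 39.6
top0 blue [470. 117.] 35 ztop 0.1292 top c,size,ang [ 822.5 -292.3] [18.9  9. ] 57.6
top0 blue [464. 126.] 26 ztop 0.0789 top c,size,ang [ 822.7 -293. ] [18.6  6.9] 72.2
top0 blue [504. 128.] 35 ztop 0.1301 top c,size,ang [ 797.8 -360.8] [19.5  8. ] 68.7
top0 blue [496. 137.] 28 ztop 0.0797 top c,size,ang [ 797.2 -360.8] [17.6  6.8] 73.9
top0 blue [537. 140.] 33 ztop 0.1291 top c,size,ang [ 773.1 -428.5] [17.9  7. ] 67.3
top0 blue [528. 148.] 29 ztop 0.08 top c,size,ang [ 773.5 -427.9] [17.9  7.3] 80.1
top0 blue [571. 151.] 35 ztop 0.1291 top c,size,ang [ 748.4 -495.5] [20.7  8.2] 65.4
top0 blue [520. 155.] 26 ztop 0.0292 top c,size,ang [ 773.4 -428.3] [16.8  8.6] 73.4
top0 blue [560. 158.] 27 ztop 0.08 top c,size,ang [ 749.7 -495. ] [16.7  7.5] 82.2
top0 blue [550. 165.] 26 ztop 0.0296 top c,size,ang [ 748.9 -494.8] [19.1  5.5] 70
[... 1515 characters left out ...]
229.7] [77.4 40.6] 83.0
side0 wood [576. 393.] 131 ztop 0.0018 top c,size,ang [  9.3 145.5] [55.6 13.4] 89.4
side0 wood [551. 401.] 35 ztop 0.0007 top c,size,ang [ 50.5 172.5] [ 5.4 34.6] 5.1
side0 wood [247. 460.] 70 ztop 0.0019 top c,size,ang [521.7 436.7] [13.  52.6] 0.8
side0 red [387. 272.] 471 ztop 0.0269 top c,size,ang [392.1   9.6] [22.5 83.5] 77.8
side0 red [265. 342.] 39 ztop 0.0294 top c,size,ang [568.9 241.7] [12.  10.1] 17.4
side0 red [154. 439.] 50 ztop 0.0291 top c,size,ang [672.2 464.4] [12.5 11. ] 21.3
side0 yellow [309. 167.] 32 ztop 0.0318 top c,size,ang [ 650.5 -222. ] [59.5 29.9] 15.7
side0 yellow [322. 170.] 26 ztop 0.0328 top c,size,ang [ 612.6 -223.6] [36.5  7.7] 79.7
```

View pics/crop1.png

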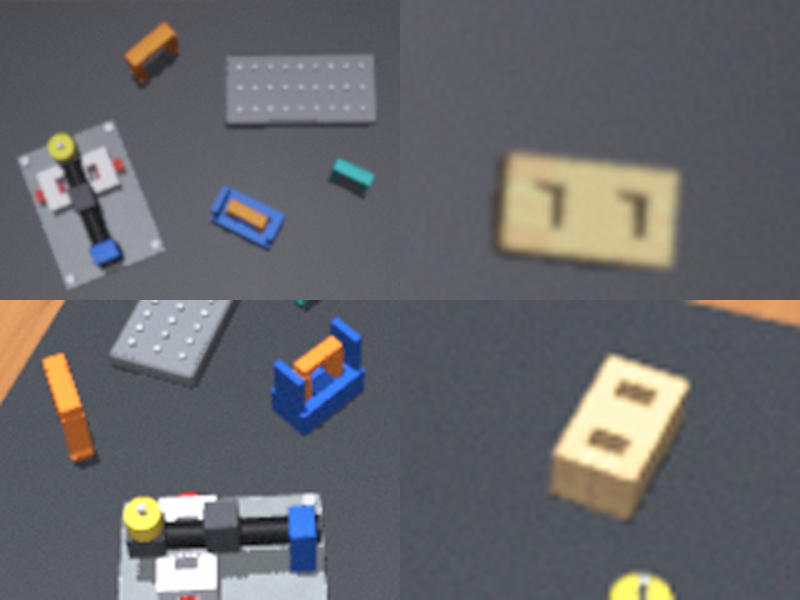

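The crop shows the rack clamp (324,257) is the smaller orange one, about 43x13.5 mm. The standing one at (276,176) is about 55x17 mm, so the rack clamp is the one meant. The grey jig has its motor at (231,223) and its bracket between the motor and the dark hinge block. I'm setting out for the rack.

>>> servo_tool(motion=[0.6, 0.25, 0.42, 0, 0, 0, 0.01, 0.6, 0.5, 0.84, 0, 0, 0, 0.02, 0.6, 0.5, 0.84, 0, 0, 0, 0.02])

```text
time_s: 0.35
tool_pos: [0.3059, -0.3892, 0.2305]
tcp_rot: [-179.9, -0.1, 33.8]
wrist_force: [0.3, -0.2, 1.0]
finger_gap: 0.613
finger_force: 0.0
```

>>> servo_tool(motion=[0.6, 0.25, 0.42, 0, 0, 0, 0.01, 0.6, 0.5, 0.84, 0, 0, 0, 0.02, 0.6, 0.5, 0.84, 0, 0, 0, 0.02])

```text
time_s: 0.6
tool_pos: [0.3661, -0.2878, 0.231]
tcp_rot: [-179.9, -0.0, 41.1]
wrist_force: [1.2, -0.5, -0.7]
finger_gap: 0.598
finger_force: 0.0
```

```bash
python3 - <<'E'
from m import *
# sub-mm-ish: cast mask contours to planes
for n in('top0','side0'):
    f=load(n);P=cloud(f);im=f['image'];h=cv2.cvtColor(im,cv2.COLOR_RGB2HSV)
    G=(P[...,0]>.4)&(P[...,0]<.75)&(P[...,1]>.08)&(P[...,1]<.3)
    plate=G&(h[...,1]<60)&(h[...,2]>110)&(P[...,2]<.02)
    br=G&(h[...,1]<60)&(h[...,2]>150)&(abs(P[...,2]-.037)<.006)
    for nm,m in(('plate',plate),('br',br)):
        q=P[m]; print(n,nm,m.sum(),np.median(q[:,2]).round(4),*rect(q[:,:2]))
    for c in('red','yellow','blue','orange'):
        m=mask(f,c)&G; q=P[m]; print(n,c,m.sum(),q.mean(0).round(4), np.percentile(q[:,2],95).round(4))
E
```

```text
top0 plate 2551 0.0043 [518.6 163.1] [276.7 134.8] 22.6
top0 br 420 0.0367 [582.7 197.6] [44.3 80.3] 22.7
top0 red 12 [0.5857 0.1897 0.0278] 0.03
top0 yellow 36 [0.6092 0.2065 0.0818] 0.0856
top0 blue 138 [0.5023 0.162  0.0589] 0.0633
top0 orange 113 [0.7198 0.1169 0.0785] 0.0824
side0 plate 4465 0.0022 [529.9 201.7] [259.6 196.5] 0.0
side0 br 519 0.0358 [563.9 191.1] [90.7 81.7] 21.4
side0 red 45 [0.5748 0.2289 0.0226] 0.0291
side0 yellow 15 [0.6073 0.2156 0.0814] 0.0831
side0 blue 268 [0.5029 0.1726 0.0472] 0.0614
side0 orange 234 [0.7112 0.1351 0.0521] 0.0791
```

>>> servo_tool(motion=[0.6, 0.25, 0.42, 0, 0, 0, 0.01, 0.6, 0.49, 0.84, 0, 0, 0, 0.02, 0.6, 0.49, 0.84, 0, 0, 0, 0.02])

```text
time_s: 0.85
tool_pos: [0.425, -0.187, 0.2311]
tcp_rot: [-180.0, -0.0, 48.3]
wrist_force: [0.4, 0.2, -0.9]
finger_gap: 0.595
finger_force: 0.0
```

>>> servo_tool(motion=[0.6, 0.25, 0.42, 0, 0, 0, 0.01, 0.6, 0.49, 0.84, 0, 0, 0, 0.02, 0.6, 0.49, 0.84, 0, 0, 0, 0.02])

```text
time_s: 1.1
tool_pos: [0.4838, -0.0862, 0.2311]
tcp_rot: [-180.0, -0.0, 55.5]
wrist_force: [-0.3, -0.8, -0.0]
finger_gap: 0.6
finger_force: 0.0
```

>>> servo_tool(motion=[0.6, 0.25, 0.42, -0.3, 0, 0, 0.01, 0.6, 0.49, 0.84, -0.6, 0, 0, 0.02, 0.6, 0.49, 0.84, -0.7, 0, 0, 0.022, 0.6, 0.49, 0.84, -0.7, 0, 0, 0.022])

```text
time_s: 1.43
tool_pos: [0.5415, 0.0156, 0.144]
tcp_rot: [-179.8, -0.0, 63.4]
wrist_force: [0.1, 0.4, -0.5]
finger_gap: 0.602
finger_force: 0.0
```

```bash
python3 - <<'E'
from m import *
a=grab('top','top1');b=grab('side','side1'); s=get_state(); print(s['tool_pos'],s['tcp_rot'])
for f in(a,b):print(pix(f,s['tool_pos']),pix(f,(.542,.014,.066)))
A=cv2.resize(a['image'][180:330,250:400],(400,400));B=cv2.resize(b['image'][160:310,240:390],(400,400))
cv2.imwrite('pics/c2.png',np.hstack([A,B])[:,:,::-1])
E
```

```text
[0.54050172 0.01458525 0.14397032] [-1.79638671e+02  7.58343703e-02  6.34428301e+01]
[322.34180307 251.76639665] [322.75280065 255.91061758]
[318.9862543  216.15464611] [318.27793634 240.75148045]
```

View pics/c2.png

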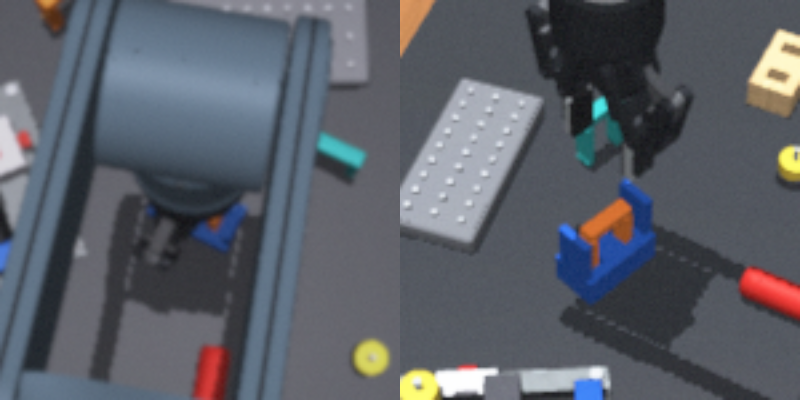

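The side crop shows the open fingers straddling the bridge, centred over the rack. Top crop: the arm hides most of it. I'm descending now.

>>> servo_tool(motion=[0.6, 0, 0, -0.2, 0, 0, 0, 0.6, 0, 0, -0.4, 0, 0, 0, 0.6, 0, 0, -0.6, 0, 0, 0, 0.6, 0, 0, -0.75, 0, 0, 0, 0.6, 0, 0, -0.85, 0, 0, 0, 0.6, 0, 0, -0.85, 0, 0, 0])

```text
time_s: 2.03
tool_pos: [0.54, 0.011, 0.0435]
tcp_rot: [-179.8, 0.1, 63.2]
wrist_force: [-0.7, -1.0, -0.2]
finger_gap: 0.595
finger_force: 0.0
```

>>> servo_tool(motion=[0.1, 0, 0, 0, 0, 0, 0, 0, 0, 0, 0, 0, 0, 0, 0, 0, 0, 0, 0, 0, 0, 0, 0, 0, 0, 0, 0, 0, 0, 0, 0, 0, 0, 0, 0, 0, 0, 0, 0, 0, 0, 0])

```text
time_s: 2.53
tool_pos: [0.5432, 0.0114, 0.0468]
tcp_rot: [179.8, -0.0, 63.2]
wrist_force: [-0.7, -2.0, 6.9]
finger_gap: 0.147
finger_force: 59.4
```

>>> servo_tool(motion=[0, 0, 0, 0.15, 0, 0, 0, 0, 0, 0, 0.3, 0, 0, 0, 0, 0, 0, 0.5, 0, 0, 0, 0, 0, 0, 0.75, 0, 0, 0, 0, 0, 0, 0.9, 0, 0, 0, 0, 0, 0, 0.9, 0, 0, 0])

```text
time_s: 3.03
tool_pos: [0.5446, 0.0116, 0.158]
tcp_rot: [179.5, -0.1, 63.3]
wrist_force: [1.2, -0.6, 0.2]
finger_gap: 0.146
finger_force: 58.8
```

```bash
python3 - <<'E'
from m import *
b=grab('side','side2');a=grab('top','top2');s=get_state(); print(s['tool_pos'],s['tcp_rot'],s['wrist_force'],s['finger_gap'])
u,v=pix(b,s['tool_pos']).astype(int)
cv2.imwrite('pics/c3.png',cv2.resize(b['image'][v-60:v+60,u-80:u+80],(800,600),interpolation=cv2.INTER_CUBIC)[:,:,::-1]);print(u,v)
E
```

```text
[0.54217947 0.01192657 0.15391182] [ 1.79910023e+02 -2.84717266e-02  6.32484966e+01] [ 0.08652039  0.32601268 -0.39085253] 0.15395612102727405
318 211
```

View pics/c3.png

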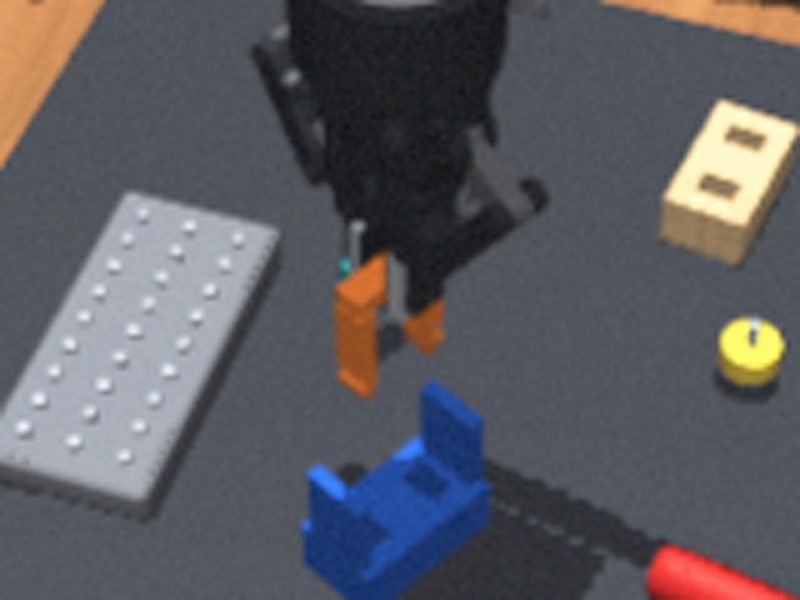

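The clamp is held upright above the empty rack, with its legs at crop (357,340) and (425,325). Next is the block.

>>> servo_tool(motion=[0, -0.11, -0.33, 0, 0, 0, 0.009, 0, -0.23, -0.67, 0, 0, 0, 0.018, 0, -0.23, -0.67, 0, 0, 0, 0.018])

```text
time_s: 3.38
tool_pos: [0.5117, -0.0732, 0.1514]
tcp_rot: [-179.8, 0.2, 69.7]
wrist_force: [0.3, -0.0, -0.9]
finger_gap: 0.143
finger_force: 58.8
```

>>> servo_tool(motion=[0, -0.11, -0.33, 0, 0, 0, 0.009, 0, -0.23, -0.67, 0, 0, 0, 0.018, 0, -0.23, -0.67, 0, 0, 0, 0.018])

```text
time_s: 3.63
tool_pos: [0.4843, -0.1541, 0.1516]
tcp_rot: [-179.8, 0.1, 76.1]
wrist_force: [0.9, 0.0, -0.4]
finger_gap: 0.15
finger_force: 58.8
```

>>> servo_tool(motion=[0, -0.12, -0.34, 0, 0, 0, 0.01, 0, -0.24, -0.68, -0.2, 0, 0, 0.019, 0, -0.24, -0.68, -0.4, 0, 0, 0.019, 0, -0.24, -0.68, -0.5, 0, 0, 0.019, 0, -0.24, -0.68, -0.5, 0, 0, 0.019, 0, -0.24, -0.68, -0.5, 0, 0, 0.019])

```text
time_s: 4.13
tool_pos: [0.4568, -0.2296, 0.0917]
tcp_rot: [-179.8, -0.1, 83.0]
wrist_force: [-0.3, 0.6, -0.3]
finger_gap: 0.151
finger_force: 58.8
```

```bash
python3 - <<'E'
from m import *
b=grab('side','side3');a=grab('top','top3');s=get_state(); print(s['tool_pos'],s['tcp_rot'])
P=cloud(b);m=mask(b,'orange')&(P[...,1]<-.1)
q=P[m];print(len(q),q.mean(0),q.min(0),q.max(0))
ims=[]
for f in(b,a):
    u,v=pix(f,(.458,-.23,.06)).astype(int);print(u,v)
    ims.append(cv2.resize(f['image'][v-50:v+50,u-33:u+33],(396,600),interpolation=cv2.INTER_CUBIC))
cv2.imwrite('pics/c4.png',np.hstack(ims)[:,:,::-1])
E
```

```text
[ 0.45839119 -0.23020686  0.09360427] [1.79988706e+02 2.74692599e-03 8.30571269e+01]
186 [ 0.45990264 -0.21628261  0.09052729] [ 0.44997298 -0.37166049  0.00128358] [ 0.48420244 -0.19951512  0.11572576]
386 173
439 295
```

View pics/c4.png

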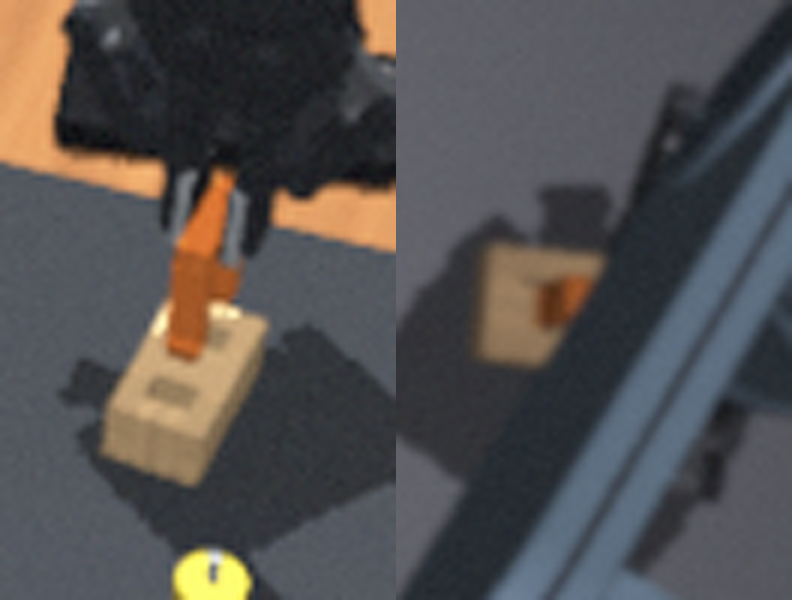

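The side crop shows the clamp just above the block, its +y leg tip at crop (185,348) and the near slot at (172,392). In the top view the arm partly hides it. I'll measure the clamp against the block in the same camera.

```bash
cat >> m.py <<'E'
def lf(q,c,ang):  # world -> frame at c, x axis angle ang
    a=np.radians(ang); d=(q[:,:2]-c)*1000
    return np.stack([d@[np.cos(a),np.sin(a)],d@[-np.sin(a),np.cos(a)],q[:,2]*1000],1)
E
python3 - <<'E'
from m import *
for n,c0,n0 in(('side3',(.4598,-.2297),'side0'),('top3',(.4573,-.2314),'top0')):
    f=load(n);P=cloud(f);near=np.hypot(P[...,0]-c0[0],P[...,1]-c0[1])<.06
    m=mask(f,'orange')&near; q=lf(P[m],c0,-7.0)
    print(n,len(q))
    for lo in range(40,120,8):
        s=q[(q[:,2]>=lo)&(q[:,2]<lo+8)]
        if len(s)>3: print(lo,len(s),'x',np.percentile(s[:,0],[5,50,95]).round(1),'y',np.percentile(s[:,1],[5,50,95]).round(1))
    g=load(n0);P=cloud(g);m=mask(g,'wood')&(np.hypot(P[...,0]-c0[0],P[...,1]-c0[1])<.06);q=lf(P[m],c0,-7)
    t=q[q[:,2]>24]; print('block',np.percentile(t,[1,50,99],axis=0).round(1).tolist())
E
```

```text
side3 182
56 18 x [-6.2 -2.4  2.3] y [-12.3  22.3  27. ]
64 18 x [-9.4 -5.7  3.7] y [-10.9   7.5  26.8]
72 18 x [-8.  -2.5  1.4] y [18.  26.1 28.4]
80 13 x [-9.5 -3.   1. ] y [21.8 25.6 27.4]
88 18 x [-9.2 -2.9  3.1] y [21.3 26.1 28.4]
96 18 x [-8.8 -3.6  3.4] y [22.1 26.3 27.4]
104 62 x [-7.7 -0.9  4. ] y [-11.8  14.1  26.2]
112 15 x [-5.   1.9  4.7] y [-7.3  5.8 23.4]
block [[-19.8, -35.1, 24.7], [-0.5, 7.0, 28.1], [19.6, 37.9, 32.0]]
top3 13
104 7 x [-4.5 -1.   2.4] y [20.7 23.6 24.1]
112 6 x [-2.6  1.7  3.3] y [19.1 21.8 23.8]
block [[-19.3, -35.3, 24.6], [0.5, -0.4, 29.0], [19.3, 34.9, 33.9]]
```

>>> servo_tool(motion=[0, 0.01, -0.02, 0, 0, 0, 0, 0, 0.01, -0.02, -0.1, 0, 0, 0, 0, 0.01, -0.02, -0.18, 0, 0, 0, 0, 0.01, -0.02, -0.24, 0, 0, 0, 0, 0.01, -0.02, -0.28, 0, 0, 0, 0, 0.01, -0.02, -0.28, 0, 0, 0])

```text
time_s: 4.73
tool_pos: [0.4586, -0.2323, 0.0587]
tcp_rot: [-179.9, -0.1, 83.1]
wrist_force: [0.6, -0.3, -0.3]
finger_gap: 0.15
finger_force: 58.8
```

>>> servo_tool(motion=[0, 0, 0, 0, 0, 0, 0, 0, 0, 0, 0, 0, 0, 0])

```text
time_s: 4.9
tool_pos: [0.4594, -0.2331, 0.06]
tcp_rot: [180.0, 0.0, 83.0]
wrist_force: [0.1, -0.5, -1.5]
finger_gap: 0.145
finger_force: 58.8
```

>>> servo_tool(motion=[0, 0, 0, -0.05, 0, 0, 0, 0, 0, 0, -0.09, 0, 0, 0, 0, 0, 0, -0.11, 0, 0, 0, 0, 0, 0, -0.11, 0, 0, 0])

```text
time_s: 5.23
tool_pos: [0.4593, -0.2331, 0.0468]
tcp_rot: [180.0, 0.0, 83.0]
wrist_force: [-0.8, 1.6, 5.6]
finger_gap: 0.146
finger_force: 59.6
```

```bash
python3 - <<'E'
from m import *
b=grab('side','side4');s=get_state();print(s['tool_pos'],s['wrist_force'],s['wrist_torque'])
u,v=pix(b,(.458,-.23,.06)).astype(int)
cv2.imwrite('pics/c5.png',cv2.resize(b['image'][v-40:v+40,u-50:u+50],(500,400),interpolation=cv2.INTER_CUBIC)[:,:,::-1])
E
```

```text
[ 0.45928353 -0.23306534  0.04683907] [-0.97077049  0.18129079  4.61347927] [0.21032261 0.14966534 0.03652846]
```

View pics/c5.png

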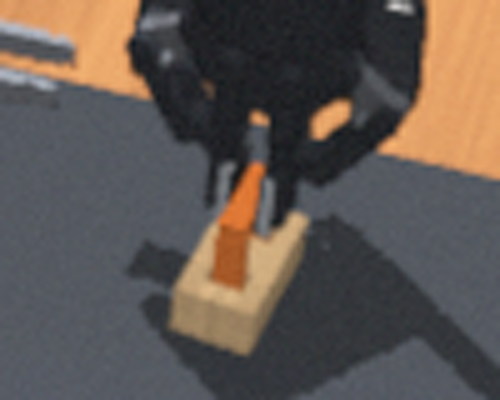

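Side crop: both legs are in the slots, and the contact force of about 5 N says it's on the bottom. Letting go, rising and turning a quarter.

>>> servo_tool(motion=[0.3, 0, 0, 0, 0, 0, 0, 0.5, 0, 0, 0, 0, 0, 0, 0.6, 0, 0, 0, 0, 0, 0, 0.6, 0, 0, 0, 0, 0, 0])

```text
time_s: 5.62
tool_pos: [0.459, -0.2329, 0.0463]
tcp_rot: [-180.0, -0.0, 83.0]
wrist_force: [0.0, -0.8, 0.3]
finger_gap: 0.596
finger_force: 0.0
```

>>> servo_tool(motion=[0.6, 0, 0, 0.15, 0, 0, 0, 0.6, 0, 0, 0.3, 0, 0, 0, 0.6, 0, 0, 0.5, 0, 0, 0, 0.7, 0, 0, 0.75, 0, 0, -0.02, 0.8, 0, 0, 0.75, 0, 0, -0.04, 0.9, 0, 0, 0.75, 0, 0, -0.06, 0.9, 0, 0, 0.75, 0, 0, -0.08, 0.9, 0, 0, 0.75, 0, 0, -0.1])

```text
time_s: 6.28
tool_pos: [0.4591, -0.2329, 0.1366]
tcp_rot: [180.0, -0.0, 46.9]
wrist_force: [-1.2, 0.8, -0.2]
finger_gap: 0.905
finger_force: 0.0
```

>>> servo_tool(motion=[0.9, 0, 0, 0, 0, 0, -0.02, 0.9, 0, 0, 0, 0, 0, -0.04, 0.9, 0, 0, 0, 0, 0, -0.06, 0.9, 0, 0, 0, 0, 0, -0.08, 0.9, 0, 0, 0, 0, 0, -0.1, 0.9, 0, 0, 0, 0, 0, -0.12, 0.9, 0, 0, 0, 0, 0, -0.14, 0.9, 0, 0, 0, 0, 0, -0.15])

```text
time_s: 6.95
tool_pos: [0.4591, -0.2329, 0.1363]
tcp_rot: [-180.0, 0.0, -7.1]
wrist_force: [0.2, 0.5, 0.2]
finger_gap: 0.899
finger_force: 0.0
```

```bash
python3 - <<'E'
from m import *
b=grab('side','side5');a=grab('top','top5');s=get_state();print(s['tool_pos'],s['tcp_rot'])
for n,c0,f in(('side',(.4598,-.2297),b),('top',(.4573,-.2314),a)):
    P=cloud(f);near=np.hypot(P[...,0]-c0[0],P[...,1]-c0[1])<.06
    m=mask(f,'orange')&near; q=lf(P[m],c0,-7.0)
    print(n,len(q))
    if len(q)==0: continue
    for lo in range(28,76,8):
        t=q[(q[:,2]>=lo)&(q[:,2]<lo+8)]
        if len(t)>3: print(lo,len(t),'x',np.percentile(t[:,0],[3,50,97]).round(1),'y',np.percentile(t[:,1],[3,50,97]).round(1))
    t=P[m]; t=t[t[:,2]>.06]
    if len(t)>8: print(rect(t[:,:2]))
ims=[]
for f in(b,a):
    u,v=pix(f,(.458,-.23,.06)).astype(int)
    ims.append(cv2.resize(f['image'][v-40:v+40,u-40:u+40],(400,400),interpolation=cv2.INTER_CUBIC))
cv2.imwrite('pics/c6.png',np.hstack(ims)[:,:,::-1])
E
```

```text
[ 0.45905531 -0.23284227  0.13631597] [-1.79986616e+02  1.68906267e-02 -6.80571145e+00]
side 161
28 17 x [-6.7 -1.6  5.9] y [-14.8  21.6  24.3]
36 20 x [-6.8 -2.6  5.3] y [-15.2  21.1  24.4]
44 13 x [-6.4 -2.1  4.7] y [-14.7  21.8  25.2]
52 17 x [-7.7 -1.7  5.4] y [-4.1 21.8 24. ]
60 89 x [-7.8 -1.5  5.2] y [-18.5   3.9  22.5]
68 4 x [-6.5 -0.9  2.3] y [-5.7 20.7 23.1]
(array([ 458.6, -228.6]), array([45.2, 14. ]), 83.1)
top 10
60 5 x [-6.6 -4.3 -3.8] y [12.4 14.6 19.8]
68 4 x [-5.6 -4.7 -3.8] y [10.7 15.1 20.9]
(array([ 452.7, -206.1]), array([ 3.6, 27.9]), 8.6)
```

View pics/c6.png

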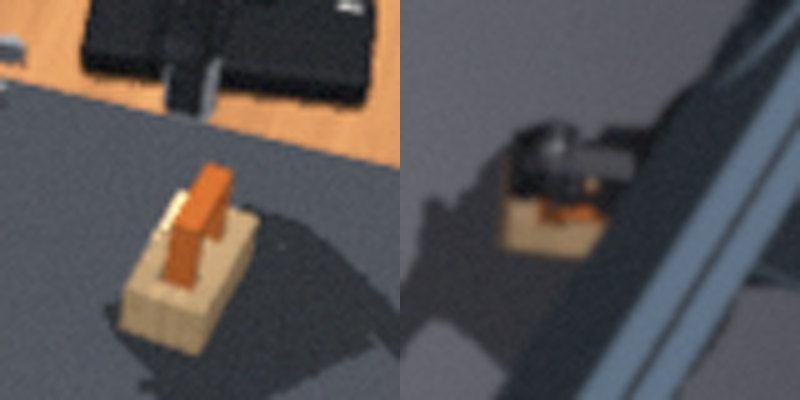

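The clamp stands upright in both slots; its bridge top in side crop is at (205,200). The bridge rect measures 45x14 mm at 83°. Now regripping by the ends.

>>> servo_tool(motion=[0.9, 0.002, 0.02, -0.2, 0, 0, 0, 0.9, 0.002, 0.02, -0.4, 0, 0, 0, 0.9, 0.002, 0.02, -0.6, 0, 0, 0, 0.9, 0.002, 0.02, -0.75, 0, 0, 0, 0.9, 0.002, 0.02, -0.81, 0, 0, 0, 0.9, 0.002, 0.02, -0.81, 0, 0, 0])

```text
time_s: 7.55
tool_pos: [0.4583, -0.2296, 0.0376]
tcp_rot: [-179.9, 0.2, -6.7]
wrist_force: [-0.3, -0.3, -0.1]
finger_gap: 0.899
finger_force: 0.0
```

>>> servo_tool(motion=[0.6, 0, 0, 0, 0, 0, 0, 0.4, 0, 0, 0, 0, 0, 0, 0.2, 0, 0, 0, 0, 0, 0, 0, 0, 0, 0, 0, 0, 0, 0, 0, 0, 0, 0, 0, 0, 0, 0, 0, 0, 0, 0, 0])

```text
time_s: 8.05
tool_pos: [0.4604, -0.2312, 0.0408]
tcp_rot: [179.9, -0.1, -6.8]
wrist_force: [-0.1, 0.0, 6.4]
finger_gap: 0.498
finger_force: 60.4
```

>>> servo_tool(motion=[0, 0, 0, 0.15, 0, 0, 0, 0, 0, 0, 0.3, 0, 0, 0, 0, 0, 0, 0.5, 0, 0, 0, 0, 0, 0, 0.75, 0, 0, 0, 0, 0, 0, 1, 0, 0, 0, 0, 0, 0, 1, 0, 0, 0])

```text
time_s: 8.55
tool_pos: [0.4623, -0.2328, 0.1657]
tcp_rot: [179.7, -0.5, -6.8]
wrist_force: [1.0, -0.3, 0.3]
finger_gap: 0.501
finger_force: 61.6
```

>>> servo_tool(motion=[0, 0.12, 0.4, 0, 0, 0, 0.01, 0, 0.25, 0.89, 0, 0, 0, 0.02, 0, 0.25, 0.89, 0, 0, 0, 0.02, 0, 0.25, 0.89, 0, 0, 0, 0.02])

```text
time_s: 8.88
tool_pos: [0.4897, -0.1191, 0.1594]
tcp_rot: [-179.9, -0.0, 0.6]
wrist_force: [0.3, 0.3, -0.0]
finger_gap: 0.504
finger_force: 61.6
```

>>> servo_tool(motion=[0, 0.12, 0.4, 0, 0, 0, 0.01, 0, 0.25, 0.89, 0, 0, 0, 0.02, 0, 0.25, 0.89, 0, 0, 0, 0.02, 0, 0.25, 0.89, 0, 0, 0, 0.02])

```text
time_s: 9.22
tool_pos: [0.52, -0.0128, 0.1593]
tcp_rot: [-179.9, -0.1, 7.8]
wrist_force: [-0.5, -0.8, -0.4]
finger_gap: 0.5
finger_force: 61.6
```

```bash
python3 - <<'E'
from m import *
b=grab('side','side6');a=grab('top','top6');s=get_state();print(s['tool_pos'],s['tcp_rot'],s['finger_gap'])
c0=s['tool_pos'][:2]
# clamp in hand (side), jig frame orientation by current yaw
for n,f in(('side',b),('top',a)):
    P=cloud(f);m=mask(f,'orange')&(np.hypot(P[...,0]-c0[0],P[...,1]-c0[1])<.06)&(P[...,2]>.1);q=lf(P[m],c0,s['tcp_rot'][2])
    print(n,len(q))
    for lo in range(104,200,8):
        t=q[(q[:,2]>=lo)&(q[:,2]<lo+8)]
        if len(t)>3: print(lo,len(t),'x',np.percentile(t[:,0],[3,50,97]).round(1),'y',np.percentile(t[:,1],[3,50,97]).round(1))
# jig
c=np.array([.5827,.1976])
for n in('top0','side0'):
    f=load(n);P=cloud(f);h=cv2.cvtColor(f['image'],cv2.COLOR_RGB2HSV)
    q=lf(P.reshape(-1,3),c,22.7).reshape(P.shape)
    G=(abs(q[...,0])<26)&(abs(q[...,1])<46)&(h[...,1]<60)&(h[...,2]>130)&(abs(q[...,2]-36)<5)
    for sgn in(1,-1):
        t=q[G&(sgn*q[...,1]>0)]
        if len(t)>5: print(n,sgn,len(t),np.percentile(t,[2,50,98],axis=0).round(1).tolist(),*rect(P[G&(sgn*q[...,1]>0)][:,:2]))
    r=mask(f,'red')&(abs(q[...,0])<60)&(abs(q[...,1])<80)
    for sgn in(1,-1):
        t=q[r&(sgn*q[...,1]>0)]; 
        if len(t): print(' red',sgn,len(t),t.mean(0).round(1))
    for nm,lo,hi in(('motor',80,100),('hinge',70,79)):
        g=(np.hypot(q[...,0]-(29 if nm=='motor' else -27),q[...,1])<22)&(q[...,2]>lo)&(q[...,2]<hi);t=q[g]
        if len(t)>5:print(' ',nm,len(t),np.percentile(t,[2,50,98],axis=0).round(1).tolist())
ims=[]
for i,f in enumerate((load('side0'),b)):
    u,v=pix(f,(.583,.198,.04)).astype(int) if i==0 else pix(f,np.r_[c0,.13]).astype(int)
    ims.append(cv2.resize(f['image'][v-40:v+40,u-40:u+40],(400,400),interpolation=cv2.INTER_CUBIC))
cv2.imwrite('pics/c7.png',np.hstack(ims)[:,:,::-1])
E
```

```text
[ 0.51939265 -0.01643729  0.15919363] [1.79967662e+02 8.90396070e-03 7.77062209e+00] 0.4995163408355935
side 63
128 15 x [-4.3  1.8  6. ] y [-9.7 25.  26.6]
136 15 x [-5.8 -2.   6. ] y [-10.   24.8  26.3]
144 21 x [-5.8 -1.8  5.9] y [-9.7 25.7 27.3]
152 8 x [-5.5  0.9  5.4] y [-9.1 26.3 28.5]
top 0
top0 1 202 [[-19.9, 14.5, 32.2], [1.7, 28.8, 36.6], [21.6, 39.0, 40.6]] [572.7 221.9] [43.4 26.9] 21.3
top0 -1 226 [[-21.5, -39.9, 31.9], [-0.4, -28.0, 36.6], [20.9, -11.6, 40.3]] [592.5 174. ] [44.4 29.4] 22.7
 red 1 5 [ 0.6 45.1 28.2]
 red -1 7 [ -0.9 -46.6  27.6]
  motor 114 [[16.9, -12.1, 80.2], [28.2, -1.0, 82.7], [41.3, 11.4, 90.2]]
  hinge 130 [[-40.8, -11.8, 71.5], [-28.3, 0.2, 76.2], [-15.4, 11.3, 78.8]]
side0 1 370 [[-17.4, 7.0, 31.8], [5.0, 27.2, 35.7], [25.6, 41.0, 39.2]] [577.3 221.2] [43.7 35.4] 21.2
side0 -1 158 [[-15.8, -39.3, 32.8], [6.2, -31.0, 36.1], [24.1, -20.4, 38.7]] [597.1 171.4] [42.7 21.3] 23.5
 red 1 39 [ 4.9 46.1 24.5]
 red -1 6 [  4.4 -59.9  10.4]
  motor 146 [[21.3, -11.3, 80.2], [32.5, 2.3, 82.4], [45.0, 13.5, 89.5]]
  hinge 169 [[-36.8, -10.0, 71.7], [-25.5, 2.8, 75.5], [-12.9, 13.2, 78.1]]
```

View pics/c7.png

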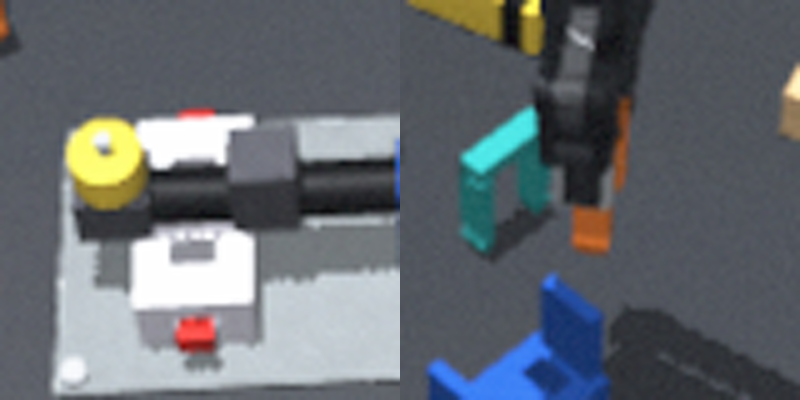

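Side crops: the jig bracket has its near hole at (193,250) and its red catches at (197,115) and (195,330). The clamp is in hand by its ends, leg at (590,225). I'll go above the jig and compare both in the same camera.

>>> servo_tool(motion=[0, 0.12, 0.4, 0, 0, 0, 0.01, 0, 0.27, 0.9, 0, 0, 0, 0.02, 0, 0.27, 0.9, 0, 0, 0, 0.02, 0, 0.27, 0.9, 0, 0, 0, 0.02])

```text
time_s: 9.65
tool_pos: [0.553, 0.0938, 0.1593]
tcp_rot: [-179.9, -0.1, 14.9]
wrist_force: [-1.0, -0.4, -0.3]
finger_gap: 0.498
finger_force: 61.6
```

>>> servo_tool(motion=[0, 0.12, 0.4, 0, 0, 0, 0.01, 0, 0.27, 0.7, 0, 0, 0, 0.02, 0, 0.27, 0.895, 0, 0, 0, 0.021, 0, 0.27, 0.895, -0.1, 0, 0, 0.021, 0, 0.27, 0.895, -0.22, 0, 0, 0.021, 0, 0.27, 0.895, -0.22, 0, 0, 0.021, 0, 0.27, 0.895, -0.22, 0, 0, 0.021])

```text
time_s: 10.23
tool_pos: [0.5838, 0.1966, 0.132]
tcp_rot: [-180.0, 0.2, 22.3]
wrist_force: [0.7, 0.7, 1.0]
finger_gap: 0.501
finger_force: 61.6
```

```bash
cat > j.py <<'E'
from m import *
import sys
b=grab('side','side'+sys.argv[1]);a=grab('top','top'+sys.argv[1]);s=get_state();print(s['tool_pos'],s['tcp_rot'],s['wrist_force'])
c=np.array([.5846,.1986])
for n,f in(('side',b),('top',a)):
    P=cloud(f);q=lf(P.reshape(-1,3),c,22.5).reshape(P.shape);h=cv2.cvtColor(f['image'],cv2.COLOR_RGB2HSV)
    m=mask(f,'orange')&(abs(q[...,0])<30)&(abs(q[...,1])<45);o=q[m]
    print(n,len(o))
    for lo in range(32,160,8):
        t=o[(o[:,2]>=lo)&(o[:,2]<lo+8)]
        if len(t)>3: print(lo,len(t),'x',np.percentile(t[:,0],[3,50,97]).round(1),'y',np.percentile(t[:,1],[3,50,97]).round(1))
    G=(abs(q[...,0])<30)&(abs(q[...,1])<46)&(h[...,1]<60)&(h[...,2]>120)&(abs(q[...,2]-36)<4)
    for sg in(1,-1):
        t=q[G&(sg*q[...,1]>5)]
        if len(t)>20: print(' bracket',sg,len(t),np.percentile(t,[2,98],axis=0).round(1).tolist())
f=b;u,v=pix(f,np.r_[c,.07]).astype(int)
cv2.imwrite('pics/j%s.png'%sys.argv[1],cv2.resize(f['image'][v-45:v+45,u-60:u+60],(800,600),interpolation=cv2.INTER_CUBIC)[:,:,::-1]);print(u,v)
E
python3 j.py 7
```

```text
[0.58483848 0.19697894 0.13358508] [ 1.79972452e+02 -3.55095604e-02  2.22841133e+01] [-0.04136983 -0.40660094 -0.11755038]
side 43
104 17 x [-6.7 -3.1  2.2] y [ 0.7 19.9 21.2]
112 13 x [-7.4 -2.   1.4] y [19.4 20.2 22. ]
120 7 x [-8.  -7.7  1.1] y [-16.7  20.4  21.1]
136 4 x [-5.8 -3.5 -1.1] y [30.9 31.7 32.6]
 bracket 1 351 [[-19.6, 6.9, 32.8], [23.4, 40.6, 38.9]]
 bracket -1 67 [[-18.3, -39.2, 33.2], [22.5, -19.7, 39.0]]
top 1
 bracket -1 162 [[-23.1, -40.0, 32.9], [16.3, -13.5, 39.6]]
264 307
```

View pics/j7.png

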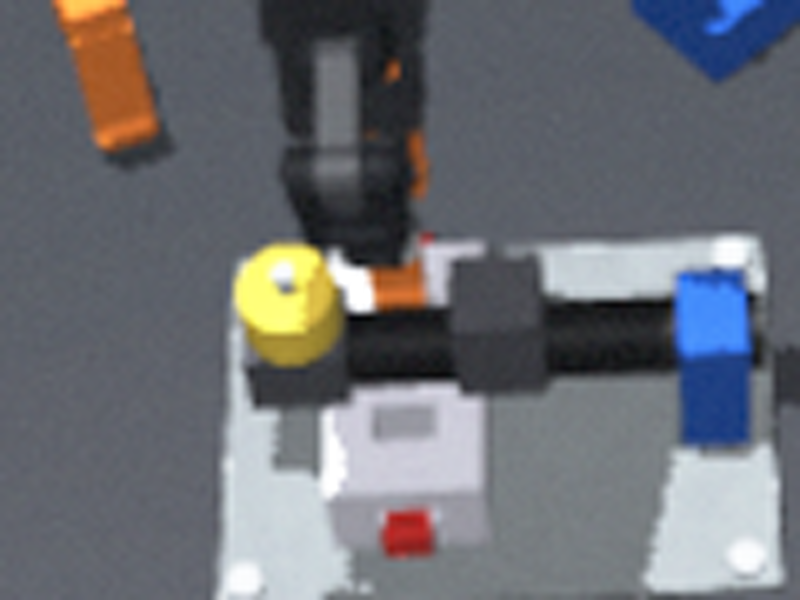

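Side crop (6.67x): the +y leg tip is at (400,285), the near hole at (405,421) and its catch at (410,532). I'll cast rays through these pixels in a settled frame.

```bash
cat > k.py <<'E'
from m import *
import sys
b=grab('side','side'+sys.argv[1]);s=get_state();T=s['tool_pos'];print(T,s['tcp_rot'])
c=np.array([.5846,.1986]);tz=float(sys.argv[2])
im=cv2.resize(b['image'],None,fx=4,fy=4,interpolation=cv2.INTER_CUBIC)
g={k:v for k,v in b.items()};g['image']=im;m=mask(g,'orange')
# expected end-face tip-edge centre pixel
a=np.radians(22.5);ex=np.array([np.cos(a),np.sin(a)]);ey=np.array([-ex[1],ex[0]])
def W(x,y,z): return np.r_[c+(ex*x+ey*y)/1000,z/1000]
up=lambda p:(np.array(p)+.5)*4-.5
u0,v0=pix(b,W(0,22,tz+15)); print('expected end face at',u0,v0)
for z in(tz+10,tz+13,tz+16,tz+20,tz+24):
    u,v=up(pix(b,W(0,22,z))); r=m[int(round(v)),int(u)-60:int(u)+60]; k=np.where(r)[0]
    if len(k): print(z,'cols',(k.min()+int(u)-60-u)/4,(k.max()+int(u)-60-u)/4,' exp',[(pix(b,W(x,22,z))-pix(b,W(0,22,z)))[0].round(2) for x in(-7,7)], (pix(b,W(-7,14,z))-pix(b,W(0,22,z)))[0].round(2))
# hole (dark) vs bracket near top: gray profile along x at y=18 and edges of bracket top at y=30
gr=cv2.cvtColor(im,cv2.COLOR_RGB2GRAY).astype(float)
for y in(15,18,21,30,34):
    xs=np.arange(-30,31,1.);p=np.array([up(pix(b,W(x,y,36))) for x in xs]).astype(np.float32)
    pr=cv2.remap(gr.astype(np.float32),p[:,:1],p[:,1:],cv2.INTER_LINEAR)[:,0]
    print('y',y,pr.astype(int).tolist())
for x in(-6,2,8):
    ys=np.arange(5,50,1.);p=np.array([up(pix(b,W(x,y,36))) for y in ys]).astype(np.float32)
    print('x',x,cv2.remap(gr.astype(np.float32),p[:,:1],p[:,1:],cv2.INTER_LINEAR)[:,0].astype(int).tolist())
E
python3 k.py 8 95
```

```text
[0.58500361 0.19723515 0.13389004] [ 1.79968710e+02 -7.69121489e-02  2.22918310e+01]
expected end face at 262.103262209558 306.67725964078807
111.0 cols -1.928861476210102 3.071138523789898  exp [np.float64(3.99), np.float64(-3.99)] 4.01
115.0 cols -1.980368307915512 3.769631692084488  exp [np.float64(4.0), np.float64(-4.01)] 4.02
119.0 cols -2.030439171294802 3.969560828705198  exp [np.float64(4.02), np.float64(-4.02)] 4.04
y 15 [125, 125, 125, 125, 124, 124, 124, 117, 109, 121, 147, 176, 194, 205, 205, 206, 206, 206, 207, 207, 207, 209, 202, 188, 172, 160, 153, 153, 151, 150, 150, 152, 152, 152, 154, 156, 155, 155, 154, 151, 147, 158, 180, 199, 206, 208, 205, 206, 208, 207, 206, 205, 213, 232, 231, 210, 170, 134, 115, 121, 122]
y 18 [124, 125, 125, 125, 124, 124, 124, 120, 114, 125, 148, 176, 193, 205, 205, 206, 205, 205, 206, 207, 208, 209, 203, 191, 174, 161, 152, 153, 153, 153, 151, 150, 152, 154, 152, 151, 151, 151, 152, 147, 138, 151, 177, 196, 203, 208, 207, 208, 206, 207, 207, 200, 210, 236, 241, 222, 175, 130, 112, 122, 124]
y 21 [125, 125, 123, 122, 122, 124, 125, 121, 113
[... 870 characters left out ...]
97, 210, 214]
x -6 [115, 168, 198, 214, 207, 199, 195, 188, 180, 174, 172, 172, 172, 174, 173, 174, 177, 182, 193, 204, 209, 207, 206, 207, 208, 207, 206, 205, 205, 206, 207, 208, 205, 201, 188, 170, 154, 151, 156, 163, 172, 182, 185, 178, 162]
x 2 [109, 146, 177, 197, 202, 200, 188, 171, 156, 148, 152, 153, 153, 152, 151, 154, 159, 171, 185, 197, 203, 204, 206, 206, 207, 208, 207, 206, 204, 204, 204, 207, 203, 198, 186, 172, 160, 155, 147, 140, 119, 95, 75, 72, 75]
x 8 [117, 150, 183, 198, 204, 199, 187, 173, 160, 155, 154, 153, 152, 152, 153, 155, 157, 166, 177, 191, 201, 207, 205, 204, 207, 209, 207, 206, 205, 205, 205, 204, 202, 198, 185, 172, 160, 156, 157, 163, 168, 169, 165, 156, 137]
```

```bash
python3 - <<'E'
from m import *
f=load('side8');im=f['image'].astype(int)
for v in range(294,312): print(v,' '.join('%3d'%(im[v,u,0]-im[v,u,2]) for u in range(254,274)))
c=np.array([.5846,.1986]);a=np.radians(22.5);ex=np.array([np.cos(a),np.sin(a)]);ey=np.array([-ex[1],ex[0]])
W=lambda x,y,z: np.r_[c+(ex*x+ey*y)/1000,z/1000]
for z in(98,106,120): print(z,[pix(f,W(x,y,z)).round(1).tolist() for x,y in((7,22),(0,22),(-7,22),(-7,14))])
E
```

```text
294  -4  -6  -4  -5  -3  -5  -9  -4  -8  -5  -6  -5  -9 -15 -13 -11 -13 -14 -12 -13
295  -4  -3  -7  -5  -8  -7  -4  -4  -6  -4  -4  -7  -8 -15 -13 -15 -13 -12 -14 -13
296  -7  -7  -4  -8  -8 -10  -7 -11  -6  -5  -5  -2   5   9   4 -10 -12 -14 -14 -11
297  -5  -6  -3  -3  -6  -5  -6 -10  -4  -5  -4   6  45  88  65   2 -15 -13 -11 -15
298  -6  -4  -6  -5  -6  -7  -6  -6  -9  -6  -4   6  47  65  36  -3 -11 -12 -11 -11
299  -8  -6  -5  -4  -3  -5  -3  -6  -6  -3  -5   4  12   1 -12 -12 -12 -11 -11 -11
300  -7  -6  -2  -4  -5  -6  -6  -7  -5   9  16  24  15  -8 -13 -12 -12 -11 -11  -7
301  -3  -8  -7   1  17  26  35  49  50  68  89  92  58   7 -11 -13 -13 -10  -7  -6
302   0   0  -4   1  34  94 102 108 112 116 130 131  80  12 -13 -12  -9 -10  -8  -8
303   9   0   0   0  11 127 131 130 130 129 131 130  87  14 -12 -12 -13  -9  -8 -10
304  26  -1  -1   0   0  97 138 142 137 138 140 142 102  29 -12 -13 -10  -8  -7  -9
305  83  -2  -2   0   1  75 160 159 156 158 156 160 122  41 -12 -12 -11  -9 -10  -7
306  78   3  -4   0   1  76 155 156 155 151 144 146 106  33 -11 -12 -11  -5  -8  -9
307  75   9  -5   0   1  33  69  92  84  70  69  69  48  11  -5  -8  -9  -8  -7  -6
308  74  23  -4  -7  -5  -8  -2  17   7  -8  -7  -5  -3  -6  -3  -4  -3  -5  -6  -6
309  76  41  -2  -2  -6   0  -4  -5   0  -1  -5  -5  -4  -4  -2  -1  -5 -10  -6  -8
310  74  30  -4  -3   3  -2  -3  -6  -4  -1  -5  -1  -1  -5  -5  -5  -2  -5  -4  -8
311  68  30  -5  -4  -3  -3  -4  -4  -3  -1  -3  -3  -4  -5  -3  -5  -6  -8  -6  -7
98 [[258.7, 310.4], [262.7, 310.2], [266.6, 310.0], [266.6, 306.1]]
106 [[258.3, 308.1], [262.3, 307.8], [266.3, 307.6], [266.3, 303.7]]
120 [[257.6, 303.9], [261.6, 303.7], [265.6, 303.5], [265.6, 299.6]]
```

Both measured in the side view: the hole centre is about +2.7 mm along jig x, and the leg about -1.1 mm. I'll correct by about +3.4 mm along the boom and +0.9 mm across it, then lower to just above the boom.

>>> servo_tool(motion=[0, 0.023, 0.018, 0, 0, 0, 0, 0, 0.023, 0.018, -0.1, 0, 0, 0, 0, 0.023, 0.018, -0.2, 0, 0, 0, 0, 0.023, 0.018, -0.3, 0, 0, 0, 0, 0.023, 0.018, -0.3, 0, 0, 0, 0, 0.023, 0.018, -0.3, 0, 0, 0, 0, 0.023, 0.018, -0.3, 0, 0, 0, 0, 0.023, 0.018, -0.3, 0, 0, 0])

```text
time_s: 11.05
tool_pos: [0.5873, 0.2007, 0.0972]
tcp_rot: [180.0, -0.0, 22.4]
wrist_force: [-1.3, 0.6, -0.4]
finger_gap: 0.499
finger_force: 61.6
```

```bash
python3 - <<'E'
from m import *
f=grab('side','side9');a=grab('top','top9');s=get_state();print(s['tool_pos'],s['tcp_rot'])
im=f['image'].astype(int);D=im[...,0]-im[...,2]
c=np.array([.5846,.1986]);an=np.radians(22.5);ex=np.array([np.cos(an),np.sin(an)]);ey=np.array([-ex[1],ex[0]])
W=lambda x,y,z: np.r_[c+(ex*x+ey*y)/1000,z/1000]
for z in(63,71,85,100): print(z,[pix(f,W(x,y,z)).round(1).tolist() for x,y in((7,22),(0,22),(-7,22),(0,18))])
u,v=pix(f,W(0,22,75)).astype(int)
for r in range(v-8,v+8): print(r,' '.join('%3d'%D[r,k] for k in range(u-10,u+10)))
print('u from',u-10)
E
```

```text
[0.58740217 0.20073674 0.09750767] [ 1.79983971e+02 -6.38418825e-02  2.23901948e+01]
63 [[260.5, 320.1], [264.3, 319.9], [268.2, 319.7], [264.3, 318.0]]
71 [[260.1, 317.9], [264.0, 317.7], [267.8, 317.5], [264.0, 315.8]]
85 [[259.4, 314.1], [263.3, 313.8], [267.2, 313.6], [263.3, 311.9]]
100 [[258.6, 309.8], [262.6, 309.6], [266.5, 309.4], [262.6, 307.6]]
308  -6  -6  -4  -5  -8  -6  -5  -5  -9  -7  -6  -6  -7  -4  -5  -3  -6  -3  -7  -8
309  -7  -4  -4  -6  -5  -9  -6 -10  -6  -5  -6  -8  -6  -4  -1  -7  -3  -2  -6  -6
310  -8  -6  -8  -4  -6  -5  -6  -6  -6  -1  -6  -5  -5   6  -4  -5  -5  -3  -6  -7
311  12  -7  -3  -5  -7  -2  -7  -8  -7  -3  -5  -6  -2  12  -5  -5  -6  -5 -10  -6
312  36  -3  -4  -6  -4  -7  -7  -6  -3  -7   9  15  22  24  -3  -4  -2  -5  -3  -6
313  51  -6  -5  -4  -5   9  22  26  29  31  59  87  83  52   0  -3  -4  -3  -6  -5
314  33  -9  -6  -4   7  61  95  91  95  93 109 128 120  74  -3  -3  -2  -4  -5  -4
315  -7  -7  -5  -5  25  90 129 132 128 127 131 132 123  86  -1  -3  -4  -5  -4  -4
316  -8  -5  -7  -3   7  76 131 142 143 146 145 146 145 108  -3  -5  -3  -6  -6  -3
317  -4  -6  -4  -2  -4  74 135 156 158 163 165 166 163 129  -6  -2  -2  -6  -2  -7
318  -4  -5  -3  -4  -5  57 113 134 130 128 125 128 123  92  -3   1  -4  -4  -1  -5
319  -4  -4  -5  -5  -4  -1  19  37  24  11  12   7   7   2  -7  -7  -9  -9  -9 -11
320  -5  -6  -5  -7  -9 -10  -9 -11 -12 -11 -11 -10 -11  -9 -11 -12 -11 -14 -11 -11
321  -6  -6 -10  -9 -13 -13 -12 -12 -13 -14 -14 -12 -12 -12 -11 -13 -11 -14 -14 -12
322  -7  -6  -8  -8 -11 -14 -13 -13 -11 -13 -13 -13 -12 -12 -13 -11 -12 -12 -12 -11
323 -11 -13 -11 -12 -11 -14 -10 -11 -12 -12 -10 -10 -12 -10 -10 -14 -13 -12 -15 -12
u from 253
```

The leg now reads +2.9 mm along x against the hole's +2.7, and across it's within about 1 mm. Descending with force checks.

>>> servo_tool(motion=[0, 0.002, -0.005, -0.05, 0, 0, 0, 0, 0.002, -0.005, -0.1, 0, 0, 0, 0, 0.002, -0.005, -0.15, 0, 0, 0, 0, 0.002, -0.005, -0.2, 0, 0, 0, 0, 0.002, -0.005, -0.2, 0, 0, 0])

```text
time_s: 11.57
tool_pos: [0.586, 0.1998, 0.0709]
tcp_rot: [-180.0, 0.2, 22.4]
wrist_force: [-0.4, 0.2, -0.7]
finger_gap: 0.502
finger_force: 61.6
```

>>> servo_tool(motion=[0, 0, 0, -0.03, 0, 0, 0, 0, 0, 0, -0.06, 0, 0, 0, 0, 0, 0, -0.08, 0, 0, 0, 0, 0, 0, -0.08, 0, 0, 0])

```text
time_s: 11.9
tool_pos: [0.5869, 0.2, 0.0627]
tcp_rot: [-180.0, 0.1, 22.4]
wrist_force: [0.1, -0.6, -0.1]
finger_gap: 0.501
finger_force: 61.6
```

>>> servo_tool(motion=[0, 0, 0, -0.02, 0, 0, 0, 0, 0, 0, -0.04, 0, 0, 0, 0, 0, 0, -0.06, 0, 0, 0, 0, 0, 0, -0.06, 0, 0, 0])

```text
time_s: 12.23
tool_pos: [0.5872, 0.1999, 0.0557]
tcp_rot: [180.0, 0.0, 22.4]
wrist_force: [0.9, 0.4, -0.9]
finger_gap: 0.501
finger_force: 61.6
```

>>> servo_tool(motion=[0, 0, 0, -0.02, 0, 0, 0, 0, 0, 0, -0.04, 0, 0, 0, 0, 0, 0, -0.05, 0, 0, 0, 0, 0, 0, -0.05, 0, 0, 0])

```text
time_s: 12.57
tool_pos: [0.5881, 0.2001, 0.0509]
tcp_rot: [180.0, -0.1, 22.4]
wrist_force: [-0.1, -0.3, 3.8]
finger_gap: 0.502
finger_force: 62.2
```

Smooth so far: lateral forces under 1 N and catch contact beginning at 3.8 N vertical. Pressing on.

>>> servo_tool(motion=[0, 0, 0, -0.02, 0, 0, 0, 0, 0, 0, -0.04, 0, 0, 0, 0, 0, 0, -0.05, 0, 0, 0, 0, 0, 0, -0.05, 0, 0, 0])

```text
time_s: 12.9
tool_pos: [0.5868, 0.1998, 0.0434]
tcp_rot: [-180.0, 0.1, 22.4]
wrist_force: [1.0, -1.5, -0.5]
finger_gap: 0.5
finger_force: 61.8
```

>>> servo_tool(motion=[0, 0, 0, -0.02, 0, 0, 0, 0, 0, 0, -0.03, 0, 0, 0, 0, 0, 0, -0.03, 0, 0, 0])

```text
time_s: 13.15
tool_pos: [0.5872, 0.2, 0.0426]
tcp_rot: [180.0, -0.0, 22.4]
wrist_force: [-5.6, -2.7, 16.7]
finger_gap: 0.503
finger_force: 63.9
```

A 17 N stop at TCP z 0.0426 means it bottomed out where the seat should be. A slight extra press, then let go, rise and look.

>>> servo_tool(motion=[0, 0, 0, -0.01, 0, 0, 0, 0, 0, 0, -0.01, 0, 0, 0, 0, 0, 0, 0.02, 0, 0, 0])

```text
time_s: 13.4
tool_pos: [0.5871, 0.2, 0.044]
tcp_rot: [180.0, -0.0, 22.4]
wrist_force: [-0.0, -1.4, -1.5]
finger_gap: 0.504
finger_force: 61.9
```

>>> servo_tool(motion=[0.6, 0, 0, 0, 0, 0, 0, 0.75, 0, 0, 0, 0, 0, 0, 0.75, 0, 0, 0, 0, 0, 0, 0.75, 0, 0, 0.1, 0, 0, 0, 0.75, 0, 0, 0.3, 0, 0, 0, 0.75, 0, 0, 0.5, 0, 0, 0, 0.75, 0, 0, 0.75, 0, 0, 0, 0.75, 0, 0, 1, 0, 0, 0])

```text
time_s: 14.07
tool_pos: [0.5867, 0.2, 0.1641]
tcp_rot: [-180.0, 0.1, 22.4]
wrist_force: [-0.5, 0.3, 0.3]
finger_gap: 0.747
finger_force: 0.0
```

>>> servo_tool(motion=[0.75, -0.3, -0.3, 0, 0, 0, 0, 0.75, -0.6, -0.6, 0, 0, 0, 0, 0.75, -0.9, -0.9, 0, 0, 0, 0, 0.75, -0.9, -0.9, 0, 0, 0, 0, 0.75, -0.9, -0.9, 0, 0, 0, 0])

```text
time_s: 14.48
tool_pos: [0.4749, 0.0896, 0.1631]
tcp_rot: [-180.0, 0.2, 22.3]
wrist_force: [-0.2, -0.6, -0.1]
finger_gap: 0.746
finger_force: 0.0
```

```bash
python3 j.py 11
```

```text
[0.47906406 0.09146784 0.16380406] [ 1.79983208e+02 -7.21389333e-02  2.22826405e+01] [0.0249192  0.45756553 0.87271526]
side 82
40 16 x [-3.6  2.1  8. ] y [20.7 22.1 23. ]
48 13 x [-1.5  5.4 11. ] y [ 6.5 22.  23.7]
56 20 x [-3.   3.7 10.6] y [-3.6 22.6 23.4]
64 30 x [-3.6 -3.3  6.3] y [-20.1  14.1  23.2]
 bracket 1 322 [[-19.6, 8.6, 32.6], [23.4, 40.8, 38.9]]
 bracket -1 86 [[-18.8, -40.1, 33.2], [22.6, -20.9, 38.5]]
top 0
 bracket -1 42 [[6.1, -39.9, 32.8], [19.9, -17.1, 39.0]]
264 307
```

View pics/j11.png

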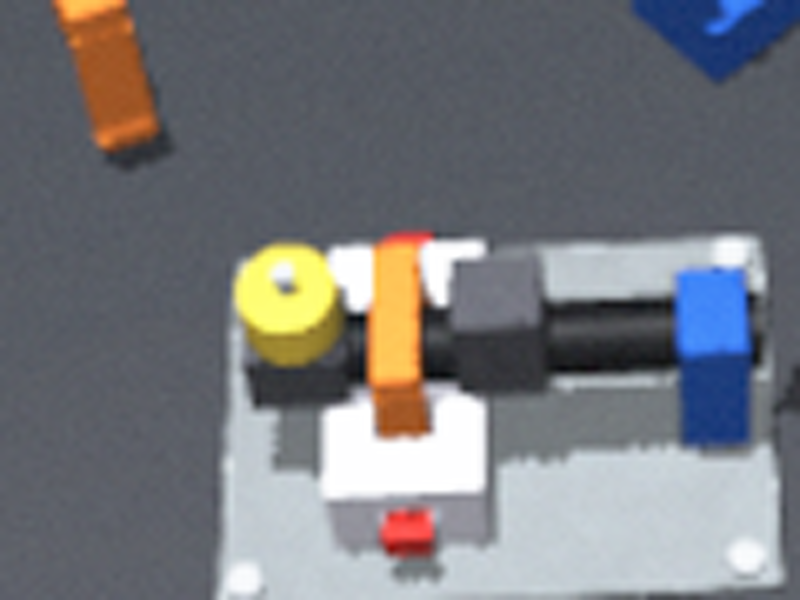

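The side crop shows the clamp straddling the boom: bridge at (398,315), legs in both holes, catches at (410,240) and (408,532). Checking the bridge-top height and the catches' outward positions against before.

```bash
python3 - <<'E'
from m import *
c=np.array([.5846,.1986])
for n in('side0','side11'):
    f=load(n);P=cloud(f);q=lf(P.reshape(-1,3),c,22.5).reshape(P.shape)
    m=mask(f,'orange')&(abs(q[...,0])<20)&(abs(q[...,1])<30);o=q[m]
    if len(o):
        t=o[(abs(o[:,1])<17)&(abs(o[:,0]-2)<6)&(o[:,2]>60)];print(n,'bridge top z',len(t),np.median(t[:,2]).round(1),np.percentile(t[:,2],[10,90]).round(1))
    im=f['image'].astype(int);r=(im[...,0]-im[...,1]).clip(0)*mask(f,'red')
    for s in(1,-1):
        u,v=pix(f,np.r_[c,.03]+np.r_[-.0383*s*1.2,.0924*.5*s,0]).round().astype(int) if 0 else pix(f,np.r_[c+np.array([-.383,.924])*.047*s,.03]).round().astype(int)
        w=r[v-10:v+11,u-10:u+11].astype(float);Y,X=np.mgrid[v-10:v+11,u-10:u+11]
        print(n,s,'red centroid',(w*X).sum()/max(w.sum(),1),(w*Y).sum()/max(w.sum(),1),int((w>0).sum()))
    b=(abs(q[...,0]-20)<0)|((abs(q[...,1])<6)&(q[...,0]>-9)&(q[...,0]<-6)&(q[...,2]>45)); 
    if b.any(): print('boom top',np.percentile(q[b][:,2],[50,90]).round(1))
E
```

```text
side0 1 red centroid 264.59251523063534 341.26840731070496 39
side0 -1 red centroid 265.46948356807513 297.0 6
boom top [56.9 58.9]
side11 bridge top z 14 67.5 [66.7 68.9]
side11 1 red centroid 264.59259902710215 341.267894371091 39
side11 -1 red centroid 265.46541617819463 297.0 6
boom top [56.8 60.8]
```

```bash
python3 -c "
from rig import *
print(close_job())"
```

```text
the job is handed in; nothing more can be done
None
```

The orange clamp is pressed home on the jig over the boom, and I handed the job in at about 14.5 s: the bridge top measures 67.5 mm against 68 expected, both catches are back where they started, and nothing else was touched.

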